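# Click the band wheel to the pointer and store it

### The arm

A 7-joint arm with a two-finger parallel gripper is mounted at the origin on the work surface. World frame = base frame: x ahead of the robot, y to its left, z up, the work surface at z = 0. Lengths are in m, angles in rad, forces in N, time in s.
With the tool pointing down it reaches from about 0.35 to 0.9 m from the base axis. Payload 7.2 kg.
Tool frame: the origin (TCP) lies on the mounting face of the last link; the fingertips stand 182 mm ahead of it and the grasp point (between the pads) lies 163 mm ahead of it (r.grasp_offset is the distance from the TCP to the grasp point, in m); x points along the fingers, y is the direction in which the jaws open and shut, and the axes are right-handed (so a half turn about x gives the same grasp; the last joint's range is limited). The gripper opens to 88 mm and grips with 3 to 60 N. Pads are 20 mm wide; open, the fingers measure 115 mm over their backs; the gripper's body (75 mm by 178 mm) begins 61 mm behind the grasp point.
Start: joints at [1.064, 0.411, -0.013, 1.596, 0.006, 1.134, -0.082], TCP at [0.266, -0.566, 0.405] pointing down, gripper open.
Joint ranges: [-2.95, 2.95], [-0.29, 1.99], [-1.47, 1.44], [0.14, 2.54], [-1.03, 4.17], [0.13, 1.85], [-2.86, 2.86]. Speed limits (rad/s): [2.39, 2.39, 3.01, 3.01, 3.14, 3.14, 3.14].

### API

Orientations are given as [roll, pitch, yaw] about the fixed x, y, z axes, in that order (R = Rz(yaw) Ry(pitch) Rx(roll)).
In Python, from plant import r gives the robot as it stands.
- The arm moves only by the tool step_arm, never from a script. Its arguments are lists of equal length, an entry for each row: "delta_pos": the shift along the world's x, y, z in cm, a list of three; "angular": the turn, a rotation vector about the world's x, y, z in rad, a list of three. A call has 1 to 12 rows; each row shifts and turns the commanded pose from where the row before left it; what a row does not reach is not made up. A row lasts 1/12 s, in which the tool goes at most 41.7 mm and 7.16 degrees, less where a joint would pass 70% of its speed; a pose out of reach is approached as far as the arm can. A call with a gripper value outside its range is refused whole. "fingers" is the finger opening in cm, from 0 to 8.78, set as the call begins (left out, the last holds). The fingers move at their own pace and stop on an object; "squeeze" is the grip in N (left out, the last holds). Time passes only in rows, so rows that do not move let the fingers close. It gives the time, the measured TCP pose, the force and the opening at its end, in the units of the state.
- r.read_state(): the state, without advancing time (a new reading comes with each control period).
- r.read_camera(name): name is "side" or "top" or "wrist"; returns a dict with "frame" (400x640x3 uint8, red, green, blue), "mtx" (3x3 intrinsics, pixels), "R" (3x3) and "t" (3): a world point X has camera coordinates R X + t; the wrist camera has in their place "hand_eye" (4x4, takes a point from camera to tool coordinates, whose origin is the TCP and whose axes are the tool frame's). Camera axes: x right, y down, z forward; pixel columns grow to the right and rows downward; lengths in m; the calibration is good to about 2 mm. The wrist camera is an equidistant fisheye: a pixel r from the principal point sees the ray r / f radians off the axis. A picture is of the moment at which its call begins: read the wrist's pose just before it. There is no depth.
- r.close_job(): hands the job in, once; it reports no verdict.
The state is a dict: "time_s": time; "joints": joint angles; "joint_velocities": joint speeds; "joint_torque": joint torques, N m; "ee_pos": TCP position; "ee_rot": TCP orientation; "wrist_force": force on the tool from outside, world axes, zero at the start; "moment": the same for the moment, N m; "grip_width": finger opening in m.
Only numpy, scipy, OpenCV 4.12 (cv2) and the standard library are available. Lean on these libraries where they do the work, as an engineer would, in place of code of your own. Each camera call takes 0.05 s, during which the arm holds its last target.

### The job

On the grey antenna matching unit, flick the edge of the band thumbwheel with a fingertip, counterclockwise seen from above, until its red fin has clicked in at the white pointer; do not run past the pointer. Only then press the green key all the way down and let it come back up. Be gentle with the wheel, push it and do not pinch it, leave the mug, screwdriver, microphone and blue box where they are, and finish clear of everything.

Things in the scene. Friction and masses are not known exactly. Their poses are not given: they have to be found in the camera images.
- unit: Grey antenna matching unit, fixed to the table, 160 (x) by 220 (y) by 72 mm high. Origin at the centre of its underside, on the table; z up. Its front panel, 80 mm from the origin, faces its own -x. The band thumbwheel sticks out of a slot in the front; the green key is on its top.
- pointer (a point): Tip of the fixed white pointer above the wheel's hub, 20 mm from the wheel's axis and 62 mm above the table. The pointer aims straight out of the unit's front (the unit's -x) and is 5 mm wide.
- hub (a point): Point on the wheel's vertical axis at the height of the wheel's upper face, 52 mm above the table, 20 mm in front of the front panel; its axes are the unit's. In front of the panel, below the wheel, there is only a boss of 28 mm radius about the axis with a strip to the panel (up to 34 mm high); else the space beside and below the wheel is open down to the table.
- red_tip (a point): Outer end of the red fin, on its upper edge, 54 mm from the axis; turns with the wheel. The wheel lies flat: a black disc of 36 mm radius with 8 fins sticking out at its rim every 45 degrees (7 grey, 1 red with a red stripe to the hub), each 6 mm wide and reaching to 54 mm radius. Disc and fins span 38 to 52 mm above the table.
- wheel (a joint): Wheel angle (rad), growing counterclockwise seen from above; 0 with the red fin at the pointer. A sprung detent clicks every 45 degrees (0, -0.785, -1.571, -2.356): about 3 N at a fin's end moves it; past half way it jumps on to the next. It starts 1, 2 or 3 clicks before 0 (at 3 partly under a clear window), rarely balanced half way. End stops at -2.85 and 1.3.
- key (a joint): Travel of the green push key (m): 0 up, 0.006 fully down, which takes 5 N; a spring returns it. The key is round, 26 mm across.
- key_top (a point): Centre of the upper face of the green key, about 94 mm above the table when up; it is pressed straight down.
- bluebox: Loose blue metal project box, 70 by 55 by 34 mm with a 10 mm socket stub at one end; origin at the centre of its underside. To be left alone.
- mic: Loose black hand microphone lying flat, 75 by 50 by 26 mm with a grey press bar at one side; origin at the centre of its underside. To be left alone.
- mug: Loose blue mug, 74 mm across, 85 mm tall, handle at its +y; origin at the centre of its underside. To be left alone.
- driver: Loose screwdriver, 150 mm long, lying along its own x. To be left alone.

How it is judged:
On the way, in this order (a step that is already met when the one before it is completed fails the run):
1. the red fin has clicked in at the white pointer (value of joint wheel between -0.14 and 0.14 rad), for 0.3 s.
2. the green key is pressed fully down (value of joint key above 0.0045 m), for 0.05 s.
At the end, for the whole second after the job is handed in: The wheel rests within 0.14 rad (8 degrees) of the pointer position, the key is back up (less than 1.5 mm down) after having been pressed at least 4.5 mm, and the blue box, microphone, mug and screwdriver are within 20 mm of where they started (all of step 1 and velocity of joint wheel between -0.1 and 0.1 rad/s and value of joint key below 0.0015 m and distance of each of bluebox, mic, mug, driver from where it was at the start of the episode below 0.02 m); the robot touches nothing.
It fails at once if the wheel was run past the pointer, over to the next click (value of joint wheel above 0.5 rad).
It fails at once if the green key was pressed while the red fin was not at the pointer (value of joint key above 0.003 m and (value of joint wheel below -0.3 rad or value of joint wheel above 0.3 rad)).
It fails at once if the wheel was pinched or forced (over 25 N) (contact force between wheel and the fingers above 25 N).
It fails at once if a bystander was pushed, lifted or carried off (over 30 mm) (distance of any of bluebox, mic, mug, driver from where it was at the start of the episode above 0.03 m).
It also fails if it takes over 58 s, if anything falls off the work surface, if the arm or the gripper's body presses on something with over 40 N, if the wrist force passes 120 N, or if a joint passes its speed limit or range.

## Working session

There is one attempt and no reset: what is moved stays moved. The work goes in short steps, Python scripts to look and compute and a tool call to move; the robot and the scene stay as the last step left them, time stands still between calls to the robot, and variables do not carry over. Pictures are saved under pics/ and viewed, and the job is handed in when it is done.

Besides the shell and the picture viewer there is one more tool, called after ">>>" as a command line: name --argument value ..., lists and objects as JSON in quotes. step_arm: Moves the arm, as the interface text tells. Its arguments: {"type":"object","properties":{"delta_pos":{"type":"array"},"angular":{"type":"array"},"fingers":{"type":"number"},"squeeze":{"type":"number"}},"required":["delta_pos","angular"]}

```bash
mkdir -p pics; ls; cat > h.py <<'E'
import numpy as np,cv2
from plant import r
def grab(n,fn):
    s=r.read_state(); c=r.read_camera(n); cv2.imwrite('pics/'+fn,c['frame'][:,:,::-1]); np.savez('pics/'+fn+'.npz',**{k:v for k,v in c.items()},ee=s['ee_pos'],er=s['ee_rot']); return c
def ray(c,u,v,z):
    d=np.linalg.inv(c['mtx'])@np.array([u,v,1.]); R=c['R'];t=c['t']
    o=-R.T@t; d=R.T@d; return o+d*(z-o[2])/d[2]
def proj(c,X):
    p=c['mtx']@(c['R']@np.array(X)+c['t']); return p[:2]/p[2]
E
python3 - <<'E'
from h import *
for n in ['side','top','wrist']:
    c=grab(n,n+'0.png'); print(n,c['mtx'].tolist(), (-c['R'].T@c['t']).tolist() if 'R' in c else c['hand_eye'].tolist())
print(r.read_state())
E
```

```text
pics
side [[483.3101982041498, 0.0, 322.4825324719413], [0.0, 483.3101982041498, 192.1906580347267], [0.0, 0.0, 1.0]] [0.16410709224355266, -0.4478882087910543, 0.659459592927182]
top [[381.85751326462696, 0.0, 319.3471918044136], [0.0, 381.85751326462696, 195.09615842063914], [0.0, 0.0, 1.0]] [0.5248378700777683, 0.06718592565215671, 0.7877681696684289]
wrist [[309.70691628693146, 0.0, 321.01410509616113], [0.0, 309.70691628693146, 198.2217381060852], [0.0, 0.0, 1.0]] [[0.00010445012705243047, -0.29752725883769804, 0.9547133178806587, 0.019075252122932485], [0.9999992445569824, -0.0011381940186301963, -0.0004641118817934715, 0.0012593284351495315], [0.0012247349239022727, 0.9547126451256946, 0.2975269151882981, -0.08146310477628566], [0.0, 0.0, 0.0, 1.0]]
{'time_s': 0.15, 'joints': array([ 1.06381505,  0.41174723, -0.01273187,  1.59681036,  0.00559194,
        1.13430663, -0.08219431]), 'joint_velocities': array([-0.00038393, -0.002801  , -0.00233684, -0.00348906, -0.00211747,
       -0.00070042, -0.00080253]), 'joint_torque': array([ 2.05469107e-03, -5.88335752e+01,  6.42669126e-01, -2.91289330e+01,
       -5.37348760e-02,  1.58237235e-02,  1.59343226e-04]), 'ee_pos': array([ 0.26545417, -0.5656596 ,  0.40399962]), 'ee_rot': array([-1.51336151,  1.56956018,  2.06705634]), 'wrist_force': array([ 0.78885838,  0.10196828, -0.36142556]), 'moment': array([ 0.02414134,  0.03378319, -0.04315867]), 'grip_width': 0.08819176118366524}
```

View pics/side0.png

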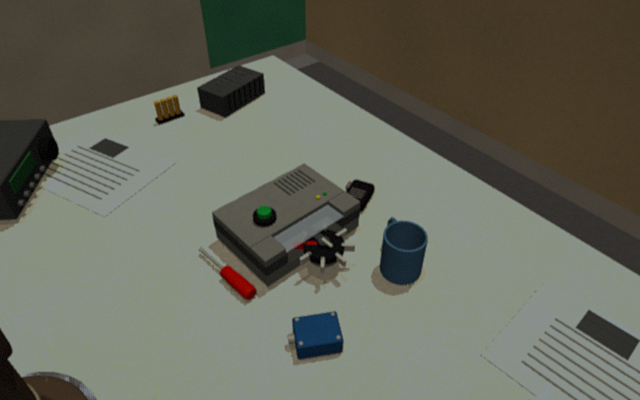

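View pics/top0.png

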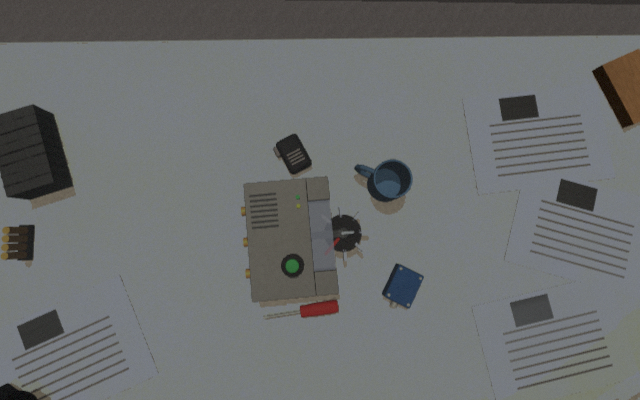

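The side view shows the unit at about (290,215), the wheel at (325,247) with red on its left, and the mug at (403,250). The top view has the wheel hub near (345,232) and the key near (292,265). I'll enlarge the crops next.

```bash
python3 - <<'E'
from h import *
a=np.load('pics/top0.png.npz');f=a['frame'][:,:,::-1]
cv2.imwrite('pics/topc.png',cv2.resize(f[165:320,230:430],None,fx=3.9,fy=3.8,interpolation=cv2.INTER_CUBIC))
b=np.load('pics/side0.png.npz');g=b['frame'][:,:,::-1]
cv2.imwrite('pics/sidec.png',cv2.resize(g[155:305,195:375],None,fx=4,fy=4,interpolation=cv2.INTER_CUBIC))
for n,(u,v,z) in dict(origin=(319,195,0),right=(419,195,0),down=(319,295,0),hub=(345,232,.052),key=(292,265,.094),mug=(390,180,.085)).items(): print(n,ray(a,u,v,z).round(3))
for im,c,nm in((f,a,'top'),(g,b,'side')):
    h=cv2.cvtColor(np.ascontiguousarray(im),cv2.COLOR_BGR2HSV)
    for col,m in dict(green=cv2.inRange(h,(45,120,50),(85,255,255)),red=cv2.inRange(h,(0,150,60),(8,255,255))|cv2.inRange(h,(172,150,60),(180,255,255)),blue=cv2.inRange(h,(95,100,30),(125,255,255))).items():
        k,_,st,ce=cv2.connectedComponentsWithStats(m)
        print(nm,col,[(st[i].tolist(),ce[i].round(1).tolist()) for i in range(1,k) if st[i,4]>8])
E
```

```text
origin [0.606 0.049 0.   ]
right [ 0.601 -0.159  0.   ]
down [0.403 0.054 0.   ]
hub [0.528 0.002 0.052]
key [0.471 0.103 0.094]
mug [ 0.622 -0.082  0.085]
top green [([286, 259, 13, 14, 144], [291.8, 265.6])]
top red [([334, 238, 6, 7, 20], [336.0, 240.8]), ([300, 301, 38, 16, 427], [318.9, 308.3])]
top blue [([385, 265, 38, 42, 887], [403.6, 285.8])]
side green [([201, 0, 104, 65, 2929], [250.5, 26.1]), ([267, 22, 5, 4, 10], [269.4, 23.6]), ([262, 28, 11, 7, 25], [267.4, 31.6]), ([273, 32, 4, 7, 12], [273.9, 34.8]), ([257, 38, 5, 5, 9], [259.0, 40.2]), ([280, 39, 3, 7, 9], [281.4, 42.2]), ([10, 152, 20, 30, 52], [19.2, 166.6]), ([323, 192, 4, 3, 9], [324.3, 192.9]), ([257, 206, 15, 12, 142], [263.7, 211.3])]
side red [([295, 241, 22, 9, 80], [305.7, 244.4]), ([220, 265, 36, 35, 579], [237.9, 282.3])]
side blue [([381, 218, 46, 66, 2330], [402.6, 251.5]), ([293, 312, 50, 47, 1766], [317.2, 335.0])]
```

View pics/topc.png

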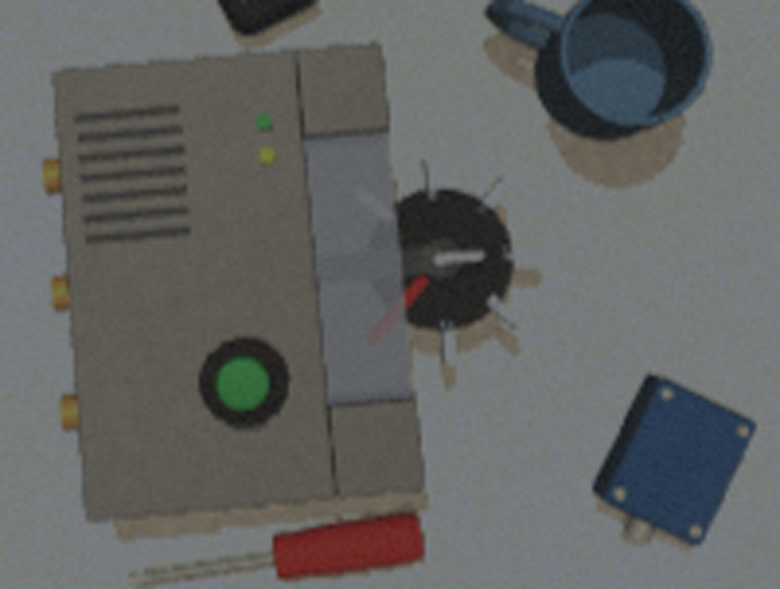

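View pics/sidec.png

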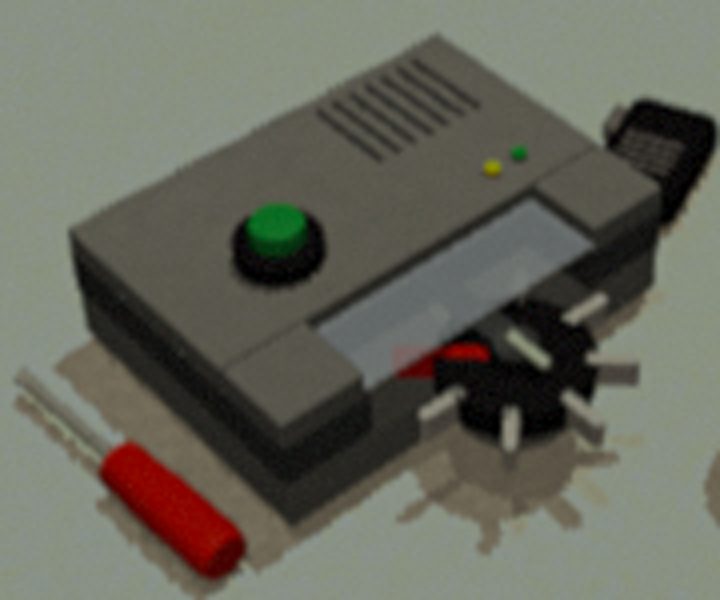

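The top crop shows the red fin pointing lower-left under the window, about 135° before the pointer, so it is 3 clicks away. Image up is world +x and the front faces roughly -y. Next I measure the unit, hub and key.

```bash
python3 - <<'E'
from h import *
from scipy.spatial.transform import Rotation as Ro
a=np.load('pics/top0.png.npz');b=np.load('pics/side0.png.npz')
# key triangulation from mask centroids
def dirn(c,u,v):
    d=c['R'].T@np.linalg.inv(c['mtx'])@[u,v,1]; return -c['R'].T@c['t'], d/np.linalg.norm(d)
def tri(p,q):
    o1,d1=dirn(a,*p);o2,d2=dirn(b,*q); s=np.linalg.lstsq(np.c_[d1,-d2],o2-o1,rcond=None)[0]
    A=o1+d1*s[0];B=o2+d2*s[1]; return (A+B)/2,np.linalg.norm(A-B)
print('key tri',tri((291.8,265.6),(263.7,210)), 'plane',ray(a,291.8,265.6,.094),ray(b,263.7,210.3,.094))
f=lambda x,y:(x/3.9+230-.4,y/3.8+165-.4)
g=lambda x,y:(x/4+195-.4,y/4+155-.4)
C=[ray(a,*f(*p),.072) for p in [(382,45),(424,490),(88,520),(55,72)]]
for p in C: print(p.round(4))
print('sizes',[np.linalg.norm(C[i]-C[(i+1)%4]).round(4) for i in range(4)])
c=sum(C)/4; e=C[0]-C[1]; e2=C[3]-C[2]
S=[ray(b,*g(*p),.072) for p in [(655,185),(290,435),(70,232),(437,35)]]
print('side corners'); [print(p.round(4)) for p in S]
# unit y axis: from -? unit -x is front(world -y), unit x=+y world, unit y=-x world
for E in (e,e2,S[0]-S[1],S[3]-S[2]): print('yaw deg',np.degrees(np.arctan2(-E[1],-E[0]))-90)
yaw=np.arctan2(-(e+e2)[1],-(e+e2)[0])-np.pi/2
ux=np.array([np.cos(yaw),np.sin(yaw),0]); print('yaw',np.degrees(yaw),'centre',c,'hub pred',c-ux*.1)
print('centre side',sum(S)/4)
# pointer tip
print('ptr top',ray(a,*f(484,256),.062),'side',ray(b,*g(548,360),.062))
print('tri',tri(f(484,256),g(548,360)))
print('disc: right rim etc', ray(a,*f(512,258),.052),ray(a,*f(436,190),.052),ray(a,*f(440,329),.052))
s=r.read_state();print(Ro.from_euler('xyz',s['ee_rot']).as_matrix().round(3), np.degrees(s['joints']))
print('mug',ray(a,390,180,.085),'box corners',ray(a,*f(655,375),.034),ray(a,*f(597,490),.034))
E
```

```text
key tri (array([0.47057381, 0.10286076, 0.09521147]), np.float64(0.0005418538497873046)) plane [0.47025276 0.1030754  0.094     ] [0.47101819 0.10321357 0.094     ]
[0.6335 0.0339 0.072 ]
[0.4157 0.0197 0.072 ]
[0.4058 0.1775 0.072 ]
[0.6232 0.1922 0.072 ]
sizes [np.float64(0.2183), np.float64(0.1581), np.float64(0.2179), np.float64(0.1586)]
side corners
[0.6348 0.0386 0.072 ]
[0.418  0.0146 0.072 ]
[0.4067 0.1766 0.072 ]
[0.6246 0.1939 0.072 ]
yaw deg -266.26190220756394
yaw deg -266.13383215201736
yaw deg -263.6618824645252
yaw deg -265.4746510619732
yaw -266.197922461356 centre [0.51954689 0.10580848 0.072     ] hub pred [0.52617789 0.00602858 0.072     ]
centre side [0.52105216 0.10591773 0.072     ]
ptr top [ 0.52768776 -0.01345103  0.062     ] side [ 0.53185548 -0.00988111  0.062     ]
tri (array([ 0.52818415, -0.01326512,  0.06708243]), np.float64(0.0012777527758352342))
disc: right rim etc [ 0.52639828 -0.02835747  0.052     ] [0.56162591 0.00814209 0.052     ] [0.4917061 0.0082316 0.052    ]
[[-0.001  0.425 -0.905]
 [ 0.001 -0.905 -0.425]
 [-1.    -0.001  0.   ]] [60.9521127  23.59137852 -0.72948216 91.49049434  0.3203945  64.99098257
 -4.70938678]
mug [ 0.62247272 -0.08188842  0.085     ] box corners [ 0.46481098 -0.10055129  0.034     ] [ 0.40762301 -0.06899573  0.034     ]
```

>>> step_arm --delta_pos '[[1.2,3.1,0],[1.2,3.1,0],[1.2,3.1,0],[1.2,3.1,0],[1.2,3.1,0],[1.2,3.1,0],[1.2,3.1,0],[1.2,3.1,0],[1.2,3.1,0],[1.2,3.1,0],[1.2,3.1,0],[1.2,3.1,0]]' --angular '[[0,0,-0.031],[0,0,-0.031],[0,0,-0.031],[0,0,-0.031],[0,0,-0.031],[0,0,-0.031],[0,0,-0.031],[0,0,-0.031],[0,0,-0.031],[0,0,-0.031],[0,0,-0.031],[0,0,-0.031]]' --fingers 0 --squeeze 10

```text
time_s: 1.15
ee_pos: [0.4097, -0.1922, 0.4047]
ee_rot: [1.455, 1.571, -1.621]
wrist_force: [0.7, -0.2, 0.5]
grip_width: 0.0112
```

>>> step_arm --delta_pos '[[1.2,3.1,0],[1.2,3.1,0],[1.2,3.0,0],[1.2,2.9,0],[1.0,2.4,0],[0,0,-2],[0,0,-2.5],[0,0,-2.5],[0,0,-2],[0,0,-1],[0,0,0],[0,0,0]]' --angular '[[0,0,0],[0,0,0],[0,0,0],[0,0,0],[0,0,0],[0,0,0],[0,0,0],[0,0,0],[0,0,0],[0,0,0],[0,0,0],[0,0,0]]'

```text
time_s: 2.15
ee_pos: [0.4676, -0.0488, 0.3048]
ee_rot: [-0.313, 1.57, 2.895]
wrist_force: [0.5, -0.3, 1.1]
grip_width: 0.0001
```

```bash
python3 - <<'E'
from h import *
from scipy.spatial.transform import Rotation as Ro
s=r.read_state();print(s['time_s'],s['ee_pos'],s['grip_width'],s['wrist_force']);print(Ro.from_euler('xyz',s['ee_rot']).as_matrix().round(3))
c=grab('top','top1.png');f=c['frame'][:,:,::-1]
cv2.imwrite('pics/top1c.png',cv2.resize(f[165:320,230:430],None,fx=3.9,fy=3.8,interpolation=cv2.INTER_CUBIC))
c=grab('side','side1.png');f=c['frame'][:,:,::-1]
cv2.imwrite('pics/side1c.png',cv2.resize(f[100:305,195:475],None,fx=2.8,fy=2.8,interpolation=cv2.INTER_CUBIC))
c=grab('wrist','wrist1.png')
E
```

```text
2.15 [ 0.46764646 -0.04875919  0.30479605] 0.00014574893834688366 [ 0.53250051 -0.28003661  1.09700063]
[[-0.001  0.067 -0.998]
 [ 0.    -0.998 -0.067]
 [-1.    -0.     0.001]]
```

View pics/side1c.png

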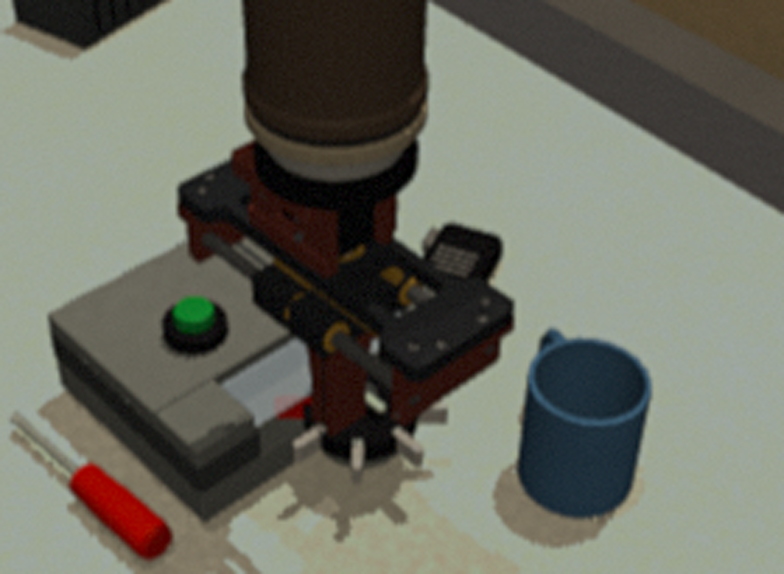

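View pics/wrist1.png

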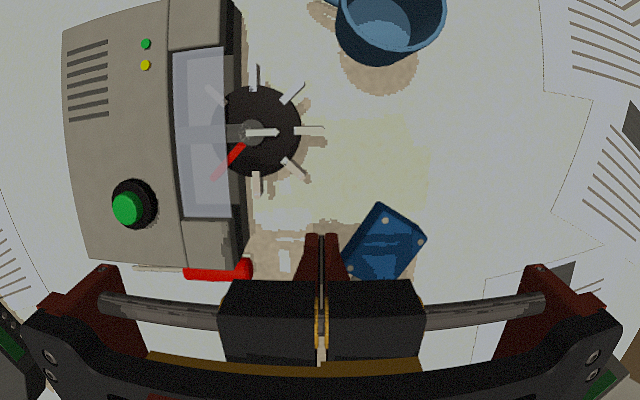

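The wrist view shows the wheel clearly: disc at (262,130), pointer aiming right, front fin tip at (323,130), next fin tip at (308,178). I check my hub estimate against it.

```bash
cat >> h.py <<'E'
from scipy.spatial.transform import Rotation as Ro
def wproj(c,X):
    p=Ro.from_euler('xyz',c['er']).as_matrix().T@(np.array(X)-c['ee']); H=c['hand_eye']
    q=H[:3,:3].T@(p-H[:3,3]); th=np.arctan2(np.hypot(q[0],q[1]),q[2]); n=q[:2]/np.hypot(q[0],q[1])
    return n*th*c['mtx'][0,0]+c['mtx'][:2,2]
F=np.array([.066,-.998,0]);U=np.array([.998,.066,0]);HUB=np.array([.5265,.007,.052])
def pt(rad,deg,z=.052):
    a=np.radians(deg); X=HUB+rad*(np.cos(a)*F+np.sin(a)*U); X[2]=z; return X
def mark(fn,out):
    c=np.load('pics/'+fn+'.npz'); im=np.ascontiguousarray(c['frame'][:,:,::-1])
    for p in [pt(20,0)*0+pt(.02,0,.062)]+[pt(.054,d) for d in (-90,-45,0,45,90)]+[pt(.036,d) for d in range(-90,91,30)]:
        u=wproj(c,p); cv2.circle(im,tuple(int(round(x*16)) for x in u),16,(255,0,255),-1,cv2.LINE_AA,4)
    cv2.imwrite('pics/'+out,cv2.resize(im[30:260,150:400],None,fx=2.6,fy=2.6,interpolation=cv2.INTER_CUBIC))
E
python3 -c "
from h import *
mark('wrist1.png','wm1.png')"
```

```text
(no output)
```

View pics/wm1.png

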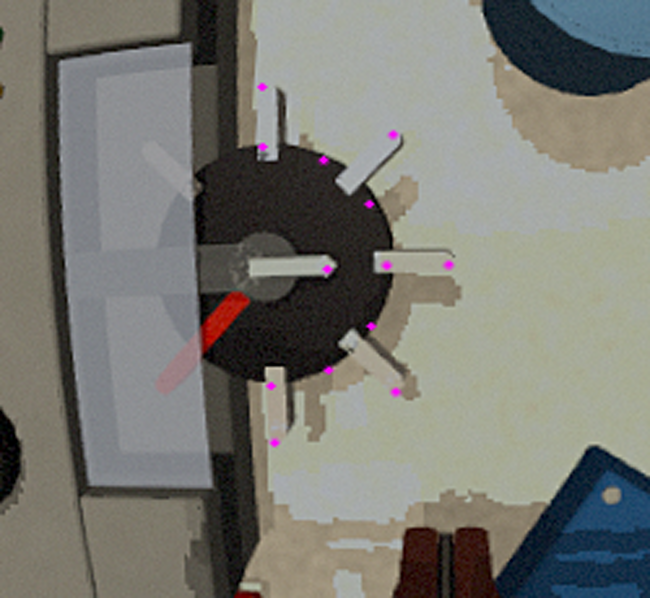

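The projection agrees to about 2 mm. Now I descend beside the fins.

>>> step_arm --delta_pos '[[0,0,-2],[0,0,-2],[0,0,-2],[0,0,-1.5],[0,0,-0.6],[0,0,0],[0,0,0]]' --angular '[[0,0,0],[0,0,0],[0,0,0],[0,0,0],[0,0,0],[0,0,0],[0,0,0]]'

```text
time_s: 2.88
ee_pos: [0.468, -0.0488, 0.2245]
ee_rot: [2.954, 1.57, -0.121]
wrist_force: [0.4, -0.2, 0.1]
grip_width: 0.0004
```

>>> step_arm --delta_pos '[[0.3,0.02,0],[0.3,0.02,0],[0.3,0.02,0],[0.3,0.02,0],[0.3,0.02,0],[0.3,0.02,0],[0.3,0.02,0],[0,0,0]]' --angular '[[0,0,0],[0,0,0],[0,0,0],[0,0,0],[0,0,0],[0,0,0],[0,0,0],[0,0,0]]'

```text
time_s: 3.55
ee_pos: [0.4892, -0.0473, 0.2237]
ee_rot: [-2.94, 1.57, 0.269]
wrist_force: [-0.8, -0.4, -0.1]
grip_width: 0.0003
```

```bash
python3 - <<'E'
from h import *
grab('wrist','w2.png'); mark('w2.png','wm2.png')
E
```

```text
(no output)
```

View pics/wm2.png

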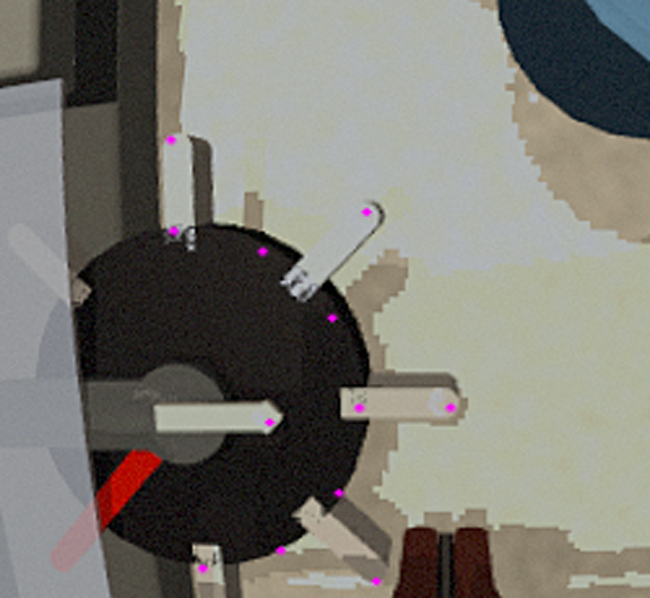

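The fin tip and the finger's inner edge overlap only marginally, so I back off and shift 5 mm inward.

>>> step_arm --delta_pos '[[-0.8,-0.05,0],[-0.8,-0.05,0],[0,0.5,0],[0,0,0],[0.4,0.03,0],[0.4,0.03,0],[0.3,0.02,0],[0.3,0.02,0],[0.3,0.02,0],[0,0,0]]' --angular '[[0,0,0],[0,0,0],[0,0,0],[0,0,0],[0,0,0],[0,0,0],[0,0,0],[0,0,0],[0,0,0],[0,0,0]]'

```text
time_s: 4.43
ee_pos: [0.4878, -0.045, 0.223]
ee_rot: [0.449, 1.562, -2.629]
wrist_force: [-9.3, -8.9, 8.1]
grip_width: 0.0004
```

```bash
python3 - <<'E'
from h import *
grab('wrist','w3.png'); mark('w3.png','wm3.png')
E
```

```text
(no output)
```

View pics/wm3.png

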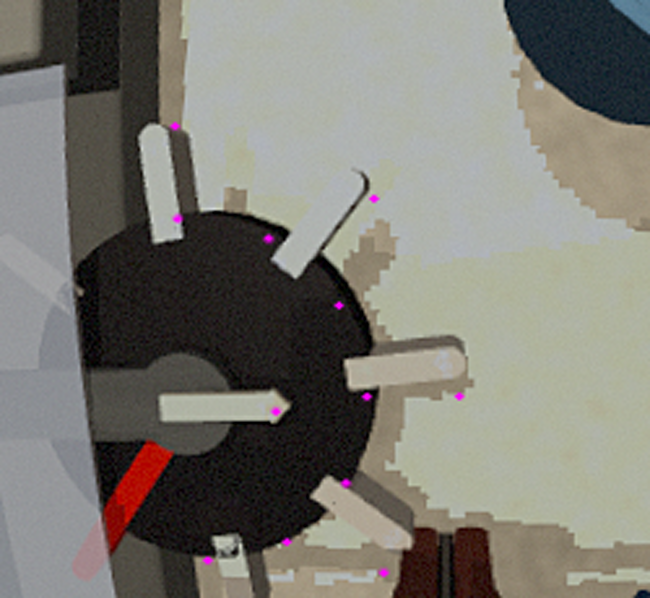

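The fingertips look only about 17 mm wide in the picture, so the corner was pushing radially on the fin's end, with the fin at about (410,540). I back off, move 8 mm further in and push again.

>>> step_arm --delta_pos '[[-0.8,-0.05,0],[-0.8,-0.05,0],[-0.2,0,0],[0,0.4,0],[0,0.4,0],[0,0,0],[0.3,0.02,0],[0.3,0.02,0],[0,0,0]]' --angular '[[0,0,0],[0,0,0],[0,0,0],[0,0,0],[0,0,0],[0,0,0],[0,0,0],[0,0,0],[0,0,0]]'

```text
time_s: 5.23
ee_pos: [0.4785, -0.0347, 0.2238]
ee_rot: [-3.062, 1.57, 0.147]
wrist_force: [-0.1, 0.2, 0.3]
grip_width: 0.0004
```

```bash
python3 - <<'E'
from h import *
grab('wrist','w4.png'); mark('w4.png','wm4.png')
E
```

```text
(no output)
```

View pics/wm4.png

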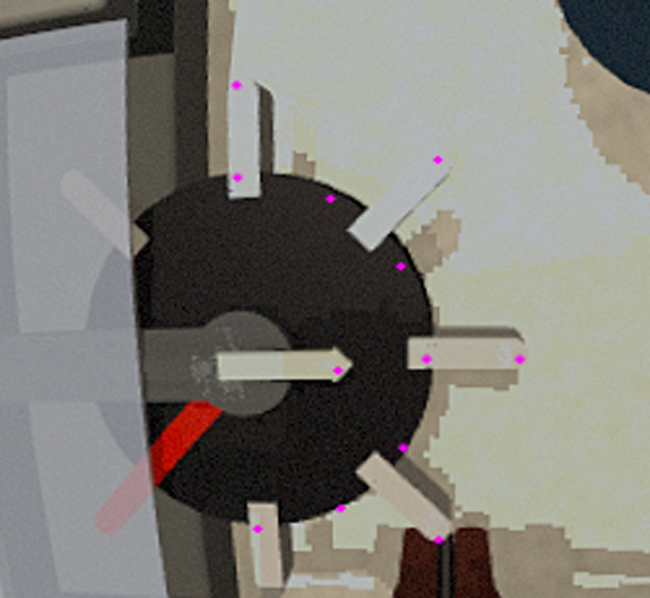

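The wheel is back in its detent, and the fin tip at (440,535) is now centred on the finger. I push along +x, drifting slightly outward.

>>> step_arm --delta_pos '[[0.25,0,0],[0.25,-0.02,0],[0.25,-0.03,0],[0.25,-0.04,0],[0.25,-0.04,0]]' --angular '[[0,0,0],[0,0,0],[0,0,0],[0,0,0],[0,0,0]]'

```text
time_s: 5.7
ee_pos: [0.4883, -0.0377, 0.2228]
ee_rot: [0.288, 1.564, -2.788]
wrist_force: [-4.9, -2.6, -0.2]
grip_width: 0.0007
```

>>> step_arm --delta_pos '[[0.25,-0.04,0],[0.25,-0.04,0],[0.25,-0.04,0]]' --angular '[[0,0,0],[0,0,0],[0,0,0]]'

```text
time_s: 5.95
ee_pos: [0.4959, -0.0398, 0.2228]
ee_rot: [0.452, 1.564, -2.626]
wrist_force: [-5.6, -10.1, 0.4]
grip_width: 0.0007
```

```bash
python3 - <<'E'
from h import *
grab('wrist','w5.png'); mark('w5.png','wm5.png')
E
```

```text
(no output)
```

View pics/wm5.png

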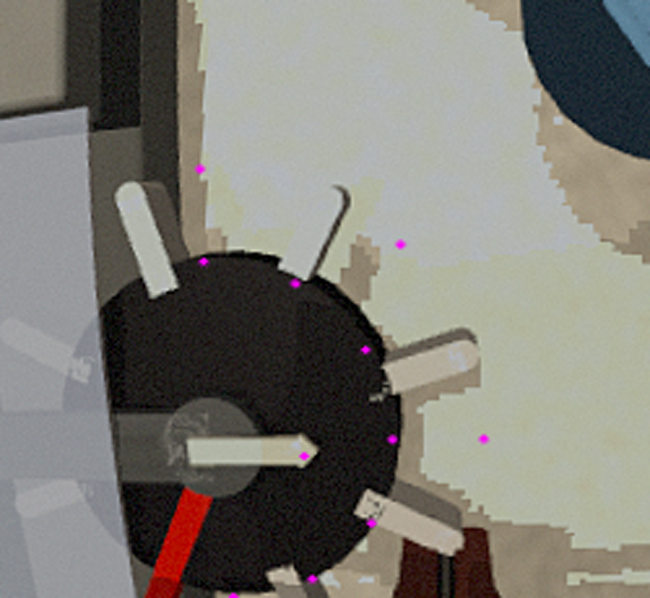

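The wheel is near half way, at about 22°. The -y reaction suggests the finger's inner side is rubbing the disc, so I ease outward while going on.

>>> step_arm --delta_pos '[[0,-0.3,0],[0.2,-0.15,0],[0.2,-0.1,0],[0.2,0,0]]' --angular '[[0,0,0],[0,0,0],[0,0,0],[0,0,0]]'

```text
time_s: 6.33
ee_pos: [0.504, -0.043, 0.2238]
ee_rot: [2.884, 1.57, -0.19]
wrist_force: [-2.1, -1.4, 0.1]
grip_width: 0.0008
```

```bash
python3 - <<'E'
from h import *
grab('wrist','w6.png'); mark('w6.png','wm6.png')
E
```

```text
(no output)
```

View pics/wm6.png

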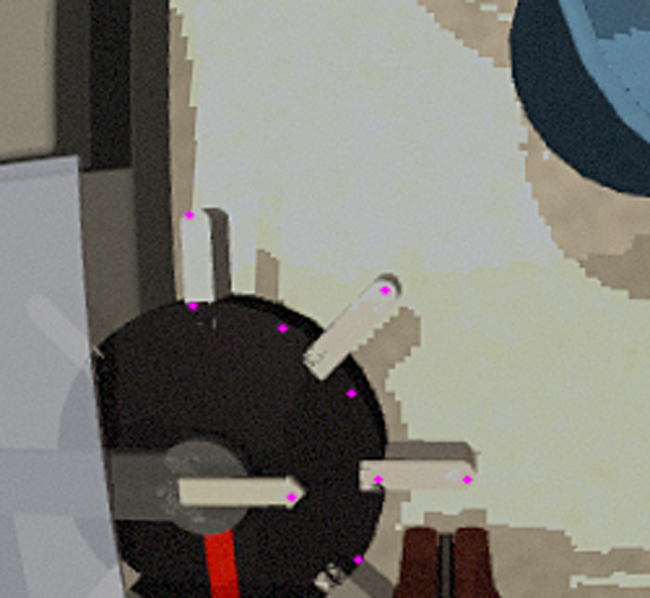

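It clicked: a fin now sits exactly at the front (468,475) and the red stripe points straight down in the image (-90°). I lift, go back and repeat.

>>> step_arm --delta_pos '[[0,0,1.5],[0,0,1.5],[-1.4,0.3,0],[-1.4,0.3,0],[0,0,0],[0,0,0]]' --angular '[[0,0,0],[0,0,0],[0,0,0],[0,0,0],[0,0,0],[0,0,0]]'

```text
time_s: 6.88
ee_pos: [0.4757, -0.0364, 0.254]
ee_rot: [-3.11, 1.57, 0.099]
wrist_force: [0.4, 0.0, -0.4]
grip_width: -0.0
```

```bash
python3 - <<'E'
from h import *
s=r.read_state(); print(s['ee_pos'],s['wrist_force'])
grab('wrist','w7.png'); mark('w7.png','wm7.png')
E
```

```text
[ 0.47565187 -0.0363914   0.25397709] [ 0.35474841  0.02585867 -0.4389484 ]
```

View pics/wm7.png

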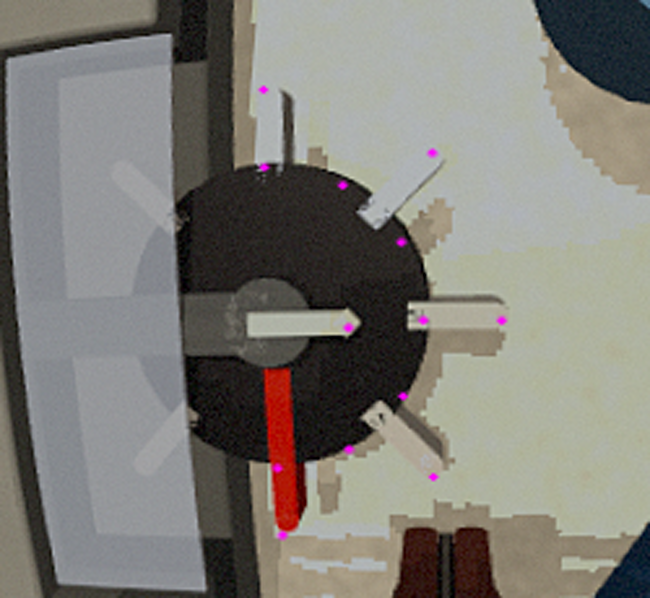

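The red fin is at -90° with its tip at (288,525), and the finger is over the free gap. Now the second push.

>>> step_arm --delta_pos '[[-0.2,0,-1.0],[-0.1,0,-1.0],[0,0,-1.0],[0,0,0],[0.25,0,0],[0.25,0,0],[0.25,-0.05,0],[0.25,-0.08,0],[0.25,-0.1,0]]' --angular '[[0,0,0],[0,0,0],[0,0,0],[0,0,0],[0,0,0],[0,0,0],[0,0,0],[0,0,0],[0,0,0]]'

```text
time_s: 7.68
ee_pos: [0.4843, -0.0396, 0.2235]
ee_rot: [0.238, 1.568, -2.837]
wrist_force: [-6.4, -3.5, 2.7]
grip_width: 0.0004
```

>>> step_arm --delta_pos '[[0.25,-0.1,0],[0.25,-0.12,0],[0.25,-0.12,0]]' --angular '[[0,0,0],[0,0,0],[0,0,0]]'

```text
time_s: 7.93
ee_pos: [0.4917, -0.044, 0.2235]
ee_rot: [0.525, 1.567, -2.551]
wrist_force: [-4.2, -4.7, 0.9]
grip_width: 0.0004
```

>>> step_arm --delta_pos '[[0.25,-0.12,0],[0.25,-0.12,0],[0.25,-0.1,0]]' --angular '[[0,0,0],[0,0,0],[0,0,0]]'

```text
time_s: 8.18
ee_pos: [0.5008, -0.0459, 0.224]
ee_rot: [-3.061, 1.569, 0.148]
wrist_force: [-0.3, -1.3, -0.1]
grip_width: 0.0004
```

```bash
python3 - <<'E'
from h import *
grab('wrist','w8.png'); mark('w8.png','wm8.png')
E
```

```text
(no output)
```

View pics/wm8.png

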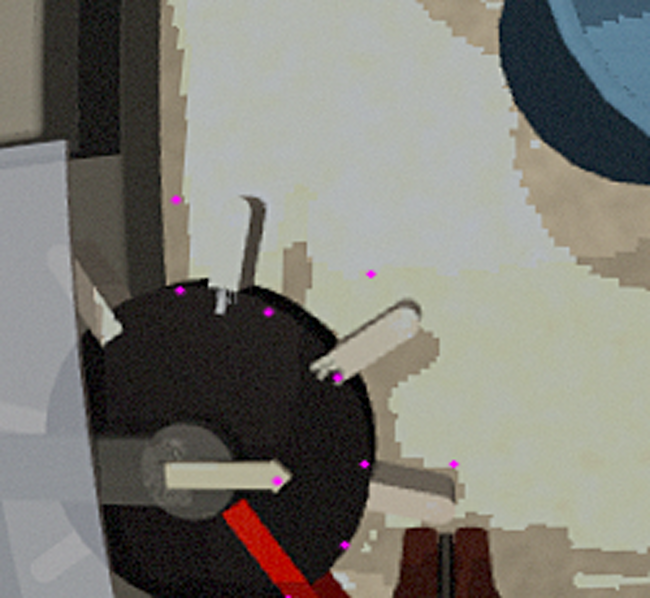

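The front fin is at about -8° and red at about -53°, in mid-jump. I go on a little and let it settle.

>>> step_arm --delta_pos '[[0.2,-0.05,0],[0.2,0,0],[0,0,0]]' --angular '[[0,0,0],[0,0,0],[0,0,0]]'

```text
time_s: 8.48
ee_pos: [0.5046, -0.0462, 0.2238]
ee_rot: [-2.961, 1.57, 0.247]
wrist_force: [-0.0, 0.4, -0.3]
grip_width: 0.0007
```

>>> step_arm --delta_pos '[[0,0,1.5],[0,0,1.5],[-1.5,0.5,0],[-1.7,0.5,0],[0,0,0],[0,0,0]]' --angular '[[0,0,0],[0,0,0],[0,0,0],[0,0,0],[0,0,0],[0,0,0]]'

```text
time_s: 8.98
ee_pos: [0.4719, -0.0362, 0.2539]
ee_rot: [2.62, 1.57, -0.454]
wrist_force: [1.3, 0.3, -0.6]
grip_width: 0.0008
```

```bash
python3 - <<'E'
from h import *
grab('wrist','w9.png'); mark('w9.png','wm9.png')
E
```

```text
(no output)
```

View pics/wm9.png

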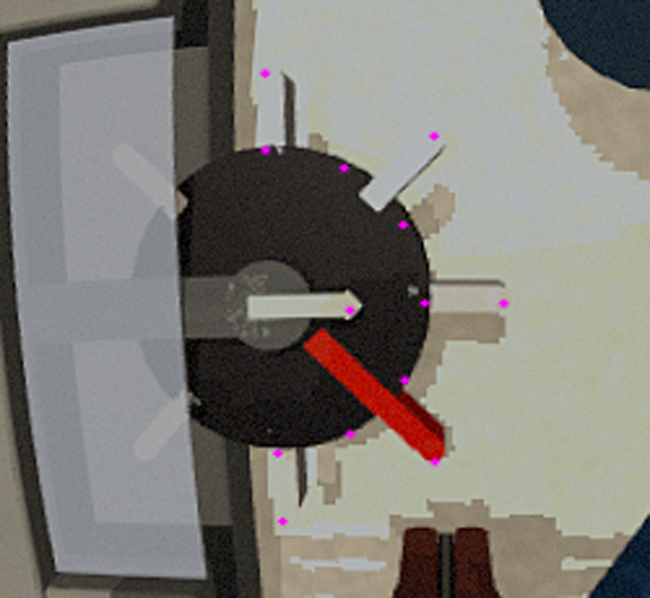

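Red is at -45° with its tip at (435,455). One more identical push follows.

>>> step_arm --delta_pos '[[0,0,-1.0],[0,0,-1.0],[0,0,-1.0],[0,0,0],[0.25,0,0],[0.25,0,0],[0.25,-0.05,0],[0.25,-0.08,0],[0.25,-0.1,0]]' --angular '[[0,0,0],[0,0,0],[0,0,0],[0,0,0],[0,0,0],[0,0,0],[0,0,0],[0,0,0],[0,0,0]]'

```text
time_s: 9.78
ee_pos: [0.4839, -0.0391, 0.2236]
ee_rot: [0.214, 1.568, -2.861]
wrist_force: [-4.7, -3.4, 2.9]
grip_width: 0.0002
```

>>> step_arm --delta_pos '[[0.25,-0.1,0],[0.25,-0.12,0],[0.25,-0.12,0],[0.25,-0.12,0]]' --angular '[[0,0,0],[0,0,0],[0,0,0],[0,0,0]]'

```text
time_s: 10.12
ee_pos: [0.4941, -0.0446, 0.2236]
ee_rot: [0.636, 1.568, -2.44]
wrist_force: [-1.9, -1.9, 0.3]
grip_width: 0.0004
```

>>> step_arm --delta_pos '[[0.25,-0.12,0],[0.25,-0.1,0],[0.2,-0.05,0],[0.2,0,0],[0,0,0]]' --angular '[[0,0,0],[0,0,0],[0,0,0],[0,0,0],[0,0,0]]'

```text
time_s: 10.53
ee_pos: [0.5042, -0.0457, 0.2239]
ee_rot: [-2.943, 1.57, 0.266]
wrist_force: [0.8, -0.0, -0.5]
grip_width: 0.0005
```

```bash
python3 - <<'E'
from h import *
grab('wrist','w10.png'); mark('w10.png','wm10.png')
E
```

```text
(no output)
```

View pics/wm10.png

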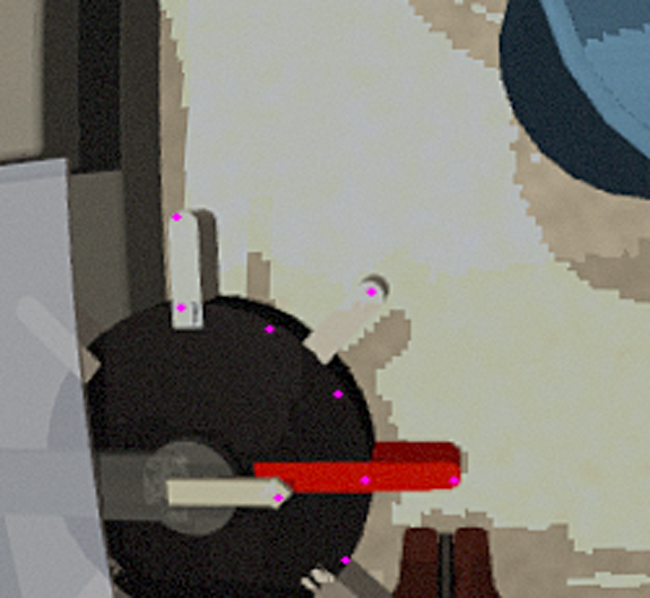

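Red now lines up with the pointer (red tip at (460,475)). I lift clear and wait 0.3 s or more.

>>> step_arm --delta_pos '[[0,0,1.5],[0,0,2.5],[0,0,2.5],[0,0,2.0],[-1.7,0,0],[-1.7,0,0],[0,0,0],[0,0,0]]' --angular '[[0,0,0],[0,0,0],[0,0,0],[0,0,0],[0,0,0],[0,0,0],[0,0,0],[0,0,0]]'

```text
time_s: 11.25
ee_pos: [0.4693, -0.0459, 0.309]
ee_rot: [2.543, 1.57, -0.532]
wrist_force: [-0.3, -0.3, 0.2]
grip_width: 0.0005
```

```bash
python3 - <<'E'
from h import *
grab('wrist','w11.png'); mark('w11.png','wm11.png')
c=np.load('pics/w11.png.npz'); h=cv2.cvtColor(c['frame'],cv2.COLOR_RGB2HSV)
m=cv2.inRange(h,(45,120,50),(85,255,255)); k,_,st,ce=cv2.connectedComponentsWithStats(m)
print([(st[i].tolist(),ce[i]) for i in range(1,k) if st[i,4]>60]); print('pred key',wproj(c,[.4707,.103,.094]))
print(r.read_state()['ee_pos'])
E
```

```text
[([146, 40, 9, 10, 70], array([149.8       ,  44.42857143])), ([117, 191, 31, 35, 766], array([131.71801567, 207.57310705])), ([591, 369, 25, 22, 141], array([603.4964539 , 380.02836879]))]
pred key [127.76726798 210.34567574]
[ 0.46993059 -0.0459288   0.30892776]
```

View pics/wm11.png

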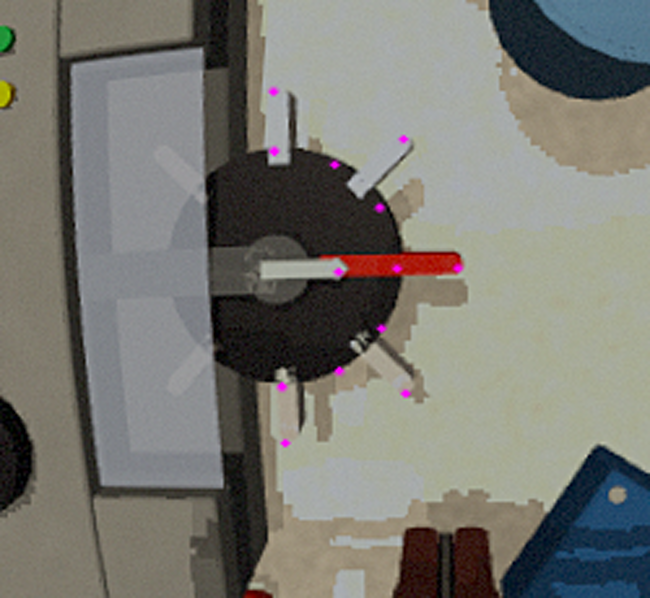

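The red fin rests at the pointer (tip (458,262), seen clear of the gripper). The key prediction agrees within about 2-3 mm. I move above the key.

>>> step_arm --delta_pos '[[0.1,2.0,0],[0,3.0,0],[0,3.0,0],[0,3.0,0],[0,2.4,0],[0,1.4,0],[0,0,-1.5],[0,0,-1.0],[0,0,0],[0,0,0]]' --angular '[[0,0,0],[0,0,0],[0,0,0],[0,0,0],[0,0,0],[0,0,0],[0,0,0],[0,0,0],[0,0,0],[0,0,0]]'

```text
time_s: 12.13
ee_pos: [0.4707, 0.1016, 0.2829]
ee_rot: [0.123, 1.569, -2.953]
wrist_force: [0.3, 0.2, 0.1]
grip_width: 0.0006
```

```bash
python3 - <<'E'
from h import *
s=r.read_state(); print(s['ee_pos'])
c=grab('side','side2.png');f=c['frame'][:,:,::-1]
cv2.imwrite('pics/side2c.png',cv2.resize(f[100:305,195:475],None,fx=2.8,fy=2.8,interpolation=cv2.INTER_CUBIC))
E
```

```text
[0.47067738 0.10156512 0.28286092]
```

View pics/side2c.png

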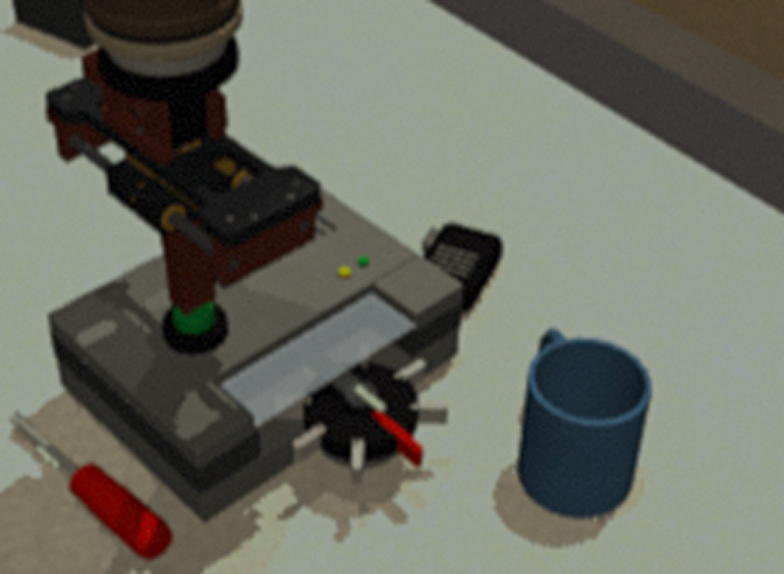

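The fingertips at (195,305) are centred over the key, and red is still at the pointer. Now I press in small steps.

>>> step_arm --delta_pos '[[0,0,-0.4],[0,0,-0.3],[0,0,-0.3],[0,0,-0.2],[0,0,0]]' --angular '[[0,0,0],[0,0,0],[0,0,0],[0,0,0],[0,0,0]]'

```text
time_s: 12.6
ee_pos: [0.4708, 0.1017, 0.2717]
ee_rot: [2.785, 1.57, -0.29]
wrist_force: [0.3, -1.9, 3.6]
grip_width: 0.0002
```

>>> step_arm --delta_pos '[[0,0,-0.1],[0,0,-0.1],[0,0,0]]' --angular '[[0,0,0],[0,0,0],[0,0,0]]'

```text
time_s: 12.85
ee_pos: [0.4708, 0.1018, 0.2703]
ee_rot: [2.57, 1.57, -0.505]
wrist_force: [-0.7, -3.2, 9.2]
grip_width: 0.0004
```

>>> step_arm --delta_pos '[[0,0,-0.1],[0,0,-0.1],[0,0,0]]' --angular '[[0,0,0],[0,0,0],[0,0,0]]'

```text
time_s: 13.1
ee_pos: [0.4708, 0.1019, 0.2699]
ee_rot: [2.455, 1.569, -0.62]
wrist_force: [-7.4, -4.8, 29.4]
grip_width: 0.0003
```

```bash
python3 - <<'E'
from h import *
s=r.read_state(); print(s['ee_pos'],s['wrist_force'])
E
```

```text
[0.47084972 0.10188823 0.26988359] [-7.37233476 -4.84944537 29.35093945]
```

The force rose sharply to 29 N with hardly any travel, so the key has bottomed. I lift and retreat.

>>> step_arm --delta_pos '[[0,0,0.4],[0,0,0.8],[0,0,1.5],[0,0,2.5],[0,0,3.0],[0,0,3.0],[-1.0,0,2.0],[-2.0,2.0,0],[-2.0,2.0,0],[-2.0,2.0,0],[0,0,0],[0,0,0]]' --angular '[[0,0,0],[0,0,0],[0,0,0],[0,0,0],[0,0,0],[0,0,0],[0,0,0],[0,0,0],[0,0,0],[0,0,0],[0,0,0],[0,0,0]]'

```text
time_s: 14.1
ee_pos: [0.3994, 0.1631, 0.3998]
ee_rot: [0.792, 1.571, -2.279]
wrist_force: [1.3, -0.5, 0.6]
grip_width: 0.0006
```

```bash
python3 - <<'E'
from h import *
s=r.read_state(); print(s['ee_pos'],s['wrist_force'])
c=grab('side','side3.png');f=c['frame'][:,:,::-1]
cv2.imwrite('pics/side3c.png',cv2.resize(f[155:375,185:445],None,fx=2.7,fy=2.7,interpolation=cv2.INTER_CUBIC))
b=np.load('pics/side0.png.npz')
for im in (c,b):
    h=cv2.cvtColor(im['frame'],cv2.COLOR_RGB2HSV)
    for m in (cv2.inRange(h,(45,120,50),(85,255,255)),cv2.inRange(h,(95,100,30),(125,255,255)),cv2.inRange(h,(0,150,60),(8,255,255))):
        k,_,st,ce=cv2.connectedComponentsWithStats(m); print([(st[i].tolist(),ce[i].round(1)) for i in range(1,k) if st[i,4]>60 and st[i,1]>100])
E
```

```text
[0.3993898  0.16305827 0.39981609] [ 1.25238063 -0.53272116  0.56794089]
[([9, 152, 22, 30, 65], array([ 19.3, 166.3])), ([257, 206, 15, 13, 145], array([263.8, 211.6]))]
[([381, 218, 46, 66, 2330], array([402.5, 251.5])), ([293, 312, 50, 47, 1768], array([317.2, 335.1]))]
[([328, 247, 18, 19, 117], array([337.5, 255.6])), ([220, 265, 36, 35, 578], array([237.9, 282.2]))]
[([257, 206, 15, 12, 142], array([263.7, 211.3]))]
[([381, 218, 46, 66, 2330], array([402.6, 251.5])), ([293, 312, 50, 47, 1766], array([317.2, 335. ]))]
[([295, 241, 22, 9, 79], array([305.6, 244.4])), ([220, 265, 36, 35, 574], array([237.8, 282.2]))]
```

View pics/side3c.png

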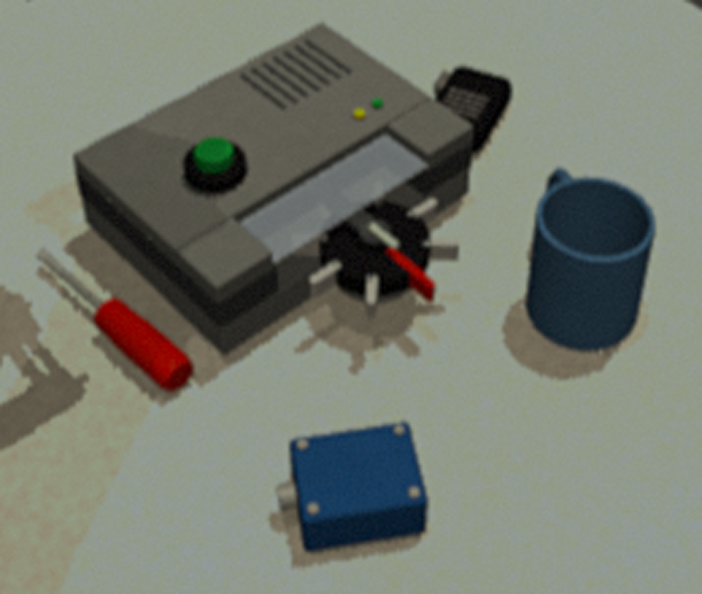

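The key is back up, red is at the pointer, the loose objects look unmoved, and the arm is clear.

```bash
python3 -c "
from plant import r
print(r.close_job())"
```

```text
the job is handed in; nothing more can be done
None
```

I turned the wheel three clicks counterclockwise to the pointer, pressed the green key down once, and handed the job in at about 14 s. No verdict is reported.

**Wheel:** Pictures after each push showed the red fin at -90°, then -45°, then at the pointer. It was still at the pointer with the gripper lifted clear, and again after the key press.

**Key:** It bottomed at about 6 mm of travel, where the wrist force rose to about 29 N. In the last side view its green patch is at the same place as at the start (211.6 against 211.3 px), so it came back up.

**Loose objects and arm:** In the side view, the mug, blue box and screwdriver patches are within 0.1 px of where they started. I judged the microphone by eye only. The arm finished clear, with about 1.5 N on the wrist, about what it read in free air at the start.

**What went wrong:** The first two tries at the wheel missed the fin or caught its end, because the fingertips looked only about 17 mm wide where I had assumed 27 mm. The largest wrist force I read on the wheel was then about 15 N, under the 25 N limit; I only had readings at the end of each move. I backed off, the wheel returned to its click, and I went in 8 mm deeper. My hub and key estimates differed from the wrist camera by about 2–3 mm, which did not affect the result.

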